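# Hold a glaze test tile down in the colour reader

## Task

Lift the blue-glazed test tile out of the wooden rack, lower it upright into the well of the white colour reader, and press it down against the sprung plunger, firmly but without forcing it, until it sits on the hard stop. Finish while still holding it pressed down on the stop, because the reader only reads while the tile is held there. Leave the green and amber tiles in the rack and do not disturb the little glaze pot and the cup that stand between rack and reader.

Things in the scene. Friction and masses are not known exactly. Their poses are not given: they have to be found in the camera images.
- tile_blue: loose dark-blue glazed ceramic tile, 12 (its x) by 60 (its y) by 100 tall (z) mm, about 0.14 kg, with a bare white strip round its foot; origin at the centre of its underside. It starts upright in one of the three rack slots with its underside 10 mm above the table; both faces are alike.
- tile_green: loose green tile of the same size, upright in another rack slot; stays there. Origin at the centre of its underside.
- tile_amber: loose amber-orange tile of the same size, upright in another rack slot; stays there. Origin at the centre of its underside.
- rack: fixed light-wood rack block, 50 (x) by 250 (y) by 40 mm high, with three slots 15 (x) by 64 (y) mm, 30 mm deep, at y = -80, 0 and +80 mm in its frame; origin at the centre of its underside on the table. The tiles stand 70 mm out of it. It may stand to the robot's left or right.
- reader: fixed white colour reader, 150 (x) by 180 (y) by 80 mm high; an upright open-topped well at its centre is 20 (x) by 68 (y) mm inside, with a 4 mm lead-in chamfer. A grey display ridge 110 mm high runs along y at x = +53 to +75 mm. Origin at the centre of its underside on the table, below the well's centre. The tile goes in with its x along the reader's x, either way round.
- well_mouth (a point): centre of the well's opening, on the reader's top face, 80 mm above the table; axes as the reader's.
- stop: the hard stop: two fixed steel ledges inside the well at its two y ends (y = 20 to 34 mm either side), tops 30 mm above the table, so a tile resting on them stands 50 mm out of the reader, its top 130 mm above the table. Its origin coincides with the reader's. Pushing on it meets a sudden rise in force; easing back by half a millimetre leaves only the spring bearing.
- plunger (a joint): travel (m) of the orange sprung plunger in the bottom of the well, between the ledges: 0 is up (its top 48 mm above the table, 18 mm above the ledges), grows as it is pressed down. It pushes up with about 3 N at 0 and 9.3 N at 0.018, where the tile meets the ledges; the tile's own weight does not move it. It springs back when let go.
- plunger_top (a point): centre of the plunger's top face, 48 mm above the table when up.
- glaze_pot: loose small white lidded pot, 44 mm across, 55 mm high, standing between rack and reader; origin at the centre of its underside.
- paint_cup: loose white open cup, 80 mm across, 100 mm high, standing beyond the glaze pot, near the middle of the table; origin at the centre of its underside.

How it is judged:
By the outcome, as a careful person would: the job done as asked, in the order asked, and still so for the second after the job is handed in, while the arm keeps its last pose, push and grip.
It also fails if it takes over 53 s, if anything falls off the work surface, if the arm or the gripper's body presses on something with over 40 N, if the wrist force passes 120 N, or if a joint passes its speed limit or range.

## Robot

A 7-joint arm with a two-finger parallel gripper is mounted at the origin on the work surface. World frame = base frame: x ahead of the robot, y to its left, z up, the work surface at z = 0. Lengths are in mm, angles in rad, forces in N, time in s.
With the tool pointing down it reaches from about 400 to 900 mm from the base axis. Payload 5.6 kg.
Tool frame: the origin (TCP) lies midway between the tips of the shut fingers; the grasp point (between the pads) lies 19 mm behind it; z points along the fingers, y is the line along which they close (so a half turn about z gives the same grasp; the last joint's range is limited). The gripper opens to 92 mm and grips with 3 to 60 N. Pads are 20 mm wide; open, the fingers measure 128 mm over their backs; the gripper's body (75 mm by 189 mm) begins 69 mm behind the grasp point.
Start: joints at [-1.38, 0.468, -0.012, 1.603, 0.006, 1.071, -0.056], TCP at [150.631, 632.313, 214.592] pointing down, gripper open.
Joint ranges: [-2.53, 2.53], [-0.31, 2.02], [-1.57, 1.55], [0.28, 2.44], [-1.29, 4.43], [0.15, 1.84], [-2.92, 2.92]. Speed limits (rad/s): [2.57, 2.57, 3.14, 3.14, 3.14, 3.14, 3.14].

## Interface

Orientations are given as a rotation vector (axis times angle).
In Python, from cell import robot, grip, kin, viewer gives the robot as it stands. Calls block until the motion is done:
- robot.movep(position, orientation): joint-space move of the TCP to a pose.
- robot.servo_line(position, feed=150, rotation=None): straight line of the TCP; rotation=None keeps the orientation; feed is the mean speed in mm/s.
- robot.goto_joints(angles): joint-space move.
- grip(opening, newtons=None): opening from 0.0 (shut) to 1.0 (fully open); newtons is the grip in N (None keeps the last); returns when the fingers have stopped.
- robot.hold(seconds).
- kin.ik(position, orientation): joint angles nearest the present ones, or None.
- robot.observe(): the state.
- viewer.read_camera(name): name is "side" or "top" or "wrist"; returns the picture (480x640x3 uint8, red, green, blue); there is no depth.
- viewer.camera_info(name): a dict with "camera_matrix" (3x3 intrinsics, pixels), "k1" (the pictures are not rectified: a ray, as slopes to the right and down, at radius r is drawn at 1 + k1 r^2 times it, then the intrinsics apply), "R" (3x3) and "t" (3): a world point X has camera coordinates R X + t. Camera axes: x right, y down, z forward; pixel columns grow to the right and rows downward; lengths in mm; the calibration is good to about 2 mm. A picture is of the moment at which its call begins: read the wrist's pose just before it. camera_info takes no time and is no camera call; for the wrist camera it gives the pose at the moment of the call.
A pose or a line that the arm cannot do raises robot.IKError and nothing moves.
- robot.job_done(): hands the job in; it is judged then, once.
Trained networks look in the newest picture that a camera, given by its name, has taken for a name from the list of things; names that differ only in an ending like _2 or _b are one class to them, and where a whole thing is asked for, a point or a joint stands for the part that bears it (a point fixed in the world has none). Each returns a list of dicts, best first, with "confidence" (0 to 1); they miss things now and then, are a little off and sometimes report something else, mostly with a low value. They report only what shows in the picture. A call takes as long as a camera call.
- viewer.silhouettes(name, camera): "mask" (480x640 bool, what is visible of it).
- viewer.pinpoint(name, camera): "at" ([x, y, z] in mm, in the coordinates of the camera as it stood for that picture, good to about 4 mm: a listed point, or the origin of a listed thing).
The state is a dict: "t": time; "joints": joint angles; "joint_velocities": joint speeds; "joint_torque": joint torques, N m; "tcp_pos": TCP position; "tcp_rot": TCP orientation; "contact_force": force on the tool from outside, world axes, zero at the start; "wrist_torque": the same for the moment, N m; "grip_width": opening from 0.0 (shut) to 1.0 (fully open); "grip_force": force on a finger pad.
Only numpy, scipy, OpenCV 4.12 (cv2) and the standard library are available. Lean on these libraries where they do the work, as an engineer would, in place of code of your own. Each camera call takes 0.05 s, during which the arm holds its last target. There are 200 camera calls.

## Working session

There is one attempt and no reset: what is moved stays moved. The work goes in short steps, each a Python script; the robot and the scene stay as the last script left them, time stands still between calls to the robot, and variables do not carry over. Pictures are saved under pics/ and viewed, at most 10 in all, crops included, and the job is handed in when it is done.

```bash
ls; mkdir -p pics; cat > h.py <<'E'
import numpy as np, cv2
from cell import robot, grip, kin, viewer
from scipy.spatial.transform import Rotation as Ro
def snap(cam, fn=None):
    im=viewer.read_camera(cam); ci=viewer.camera_info(cam)
    if fn: cv2.imwrite('pics/'+fn, im[:,:,::-1])
    return im,ci
def w(ci,p): return np.array(ci["R"]).T@(np.array(p)-np.array(ci["t"]))
def rays(ci,uv):
    K=np.array(ci["camera_matrix"],float)
    n=cv2.undistortPoints(np.array(uv,float).reshape(-1,1,2),K,np.array([ci["k1"],0,0,0.]))[:,0]
    d=np.c_[n,np.ones(len(n))]@np.array(ci["R"]); o=-np.array(ci["R"]).T@np.array(ci["t"])
    return o,d
def onz(ci,uv,z):
    o,d=rays(ci,uv); return o+d*((z-o[2])/d[:,2])[:,None]
E
cat > a.py <<'E'
from h import *
im={}
for c in("top","side"):
    i,ci=snap(c,c+'0.png'); im[c]=i
    print(c,np.round(w(ci,[0,0,0])),np.round(ci["R"][2],2))
    for n in("tile_blue","tile_green","tile_amber","rack","reader","well_mouth","glaze_pot","paint_cup"):
        for r in viewer.pinpoint(n,c)[:2]: print(n,round(r["confidence"],2),np.round(w(ci,r["at"]),1))
cv2.imwrite('pics/both.png',cv2.resize(np.vstack([im["top"],im["side"]]),(450,600)) [:,:,::-1])
o=robot.observe();print(o["t"],o["contact_force"],o["tcp_rot"])
E
python3 a.py
```

```text
pics
top [464.   5. 959.] [ 0.12  0.02 -0.99]
tile_blue 0.74 [ 530. -174.   13.]
tile_blue 0.42 [475.  234.2  47.3]
tile_green 0.74 [ 511.3 -254.2    8.5]
tile_amber 0.76 [ 497.  -331.1   10. ]
rack 0.66 [ 509.7 -254.4    1.2]
reader 0.85 [471.6 234.8  -1.4]
well_mouth 0.68 [472.1 234.2  83.5]
glaze_pot 0.53 [504.3   6.   -1.8]
paint_cup 0.64 [690.3  -6.8  -1.2]
side [ 494. -610.  555.] [ 0.12  0.79 -0.6 ]
tile_blue 0.66 [ 523.  -172.9    8.9]
rack 0.64 [506.3   2.7  -5. ]
rack 0.57 [ 516.  -252.9   -0. ]
reader 0.91 [469.5 236.1  -2. ]
reader 0.57 [ 511.1 -257.3   12.6]
well_mouth 0.8 [473.6 241.7  76.4]
glaze_pot 0.61 [505.1   6.1  -1.7]
paint_cup 0.82 [692.8  -8.3  -2.8]
0.9 [0.07938711 0.40339048 0.80026035] [3.66518549e-01 3.12006897e+00 4.82571802e-05]
```

View pics/top0.png

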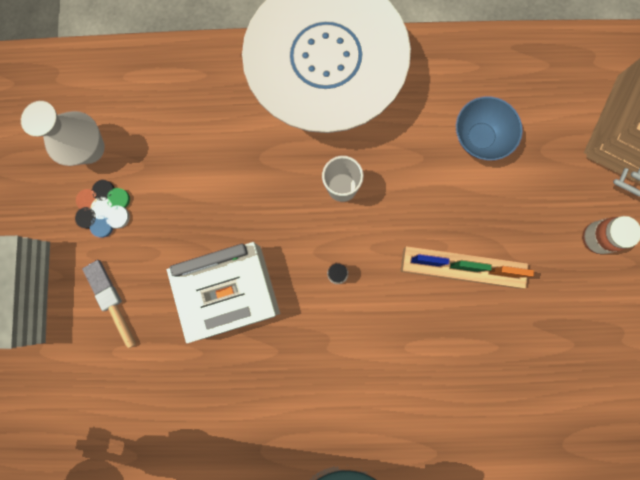

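View pics/side0.png

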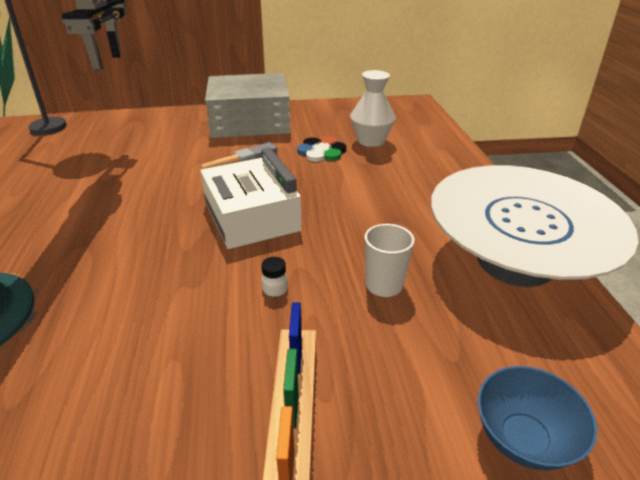

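Top view: reader at about (220,293) with its ridge upper left, pot (338,272), cup (343,178), and rack from (405,262) to (527,275) with the blue tile at its left end (430,260). The side view agrees. Next I'll take wrist views over the reader and the rack.

```bash
cat >> h.py <<'E'
def down(q): # tool down, closing line along direction q
    return (Ro.from_euler('z',q+np.pi/2)*Ro.from_euler('x',np.pi)).as_rotvec()
E
cat > b.py <<'E'
from h import *
ims=[]
for nm,p,q,names in (("reader",[420,234,330],.25,("reader","well_mouth","plunger_top")),("rack",[460,-200,330],-.17,("rack","tile_blue","tile_green","tile_amber"))):
    robot.movep(p,down(q)); robot.hold(.3)
    ci=viewer.camera_info("wrist"); im,_=snap("wrist",nm+".png"); ims.append(im)
    np.savez(nm+".npz",**{k:np.array(v) for k,v in ci.items()})
    print(nm,w(ci,[0,0,0]).round(),np.round(ci["R"],2).tolist(),np.round(robot.observe()["joints"],2))
    for n in names:
        for r in viewer.pinpoint(n,"wrist")[:2]: print(n,round(r["confidence"],2),np.round(w(ci,r["at"]),1))
print(robot.observe()["t"])
E
python3 b.py
```

```text
reader [402. 303. 498.] [[0.97, 0.25, -0.0], [0.24, -0.94, 0.25], [0.06, -0.25, -0.97]] [-0.98  0.06  0.42  1.88 -0.02  1.21 -0.3 ]
reader 0.74 [472.6 233.1  -4.4]
reader 0.35 [505.3   8.    0.6]
well_mouth 0.75 [474.2 235.9  79.4]
well_mouth 0.3 [692.8  -7.6  -6.4]
plunger_top 0.67 [466.4 237.3  46.6]
rack [ 472. -130.  498.] [[0.99, -0.17, 0.0], [-0.16, -0.95, 0.25], [-0.04, -0.25, -0.97]] [-0.63  0.13  1.09  1.86 -0.13  1.22  0.33]
rack 0.58 [ 511.2 -254.3   -3.7]
tile_blue 0.85 [ 528.5 -172.7    6.4]
tile_blue 0.66 [ 497.5 -333.4    8. ]
tile_green 0.62 [ 511.6 -254.3   10.2]
tile_green 0.62 [ 525.1 -174.7    4.9]
tile_amber 0.94 [ 500.1 -334.6    7.6]
5.35
```

View pics/reader.png

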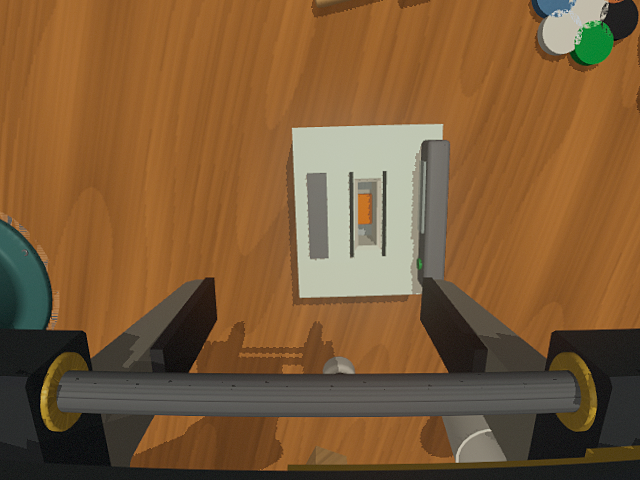

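View pics/rack.png

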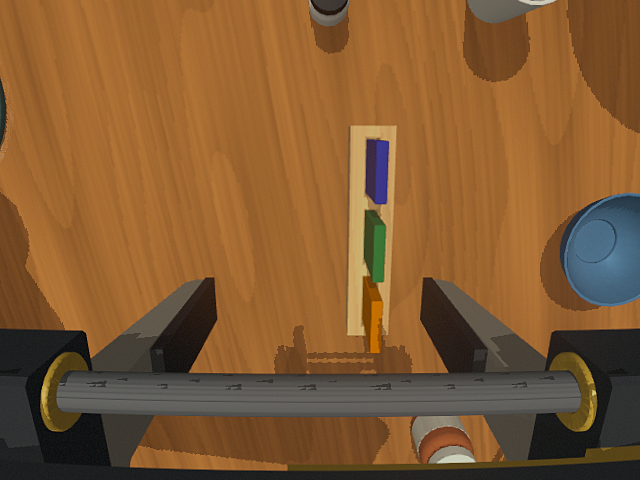

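```bash
cat > c.py <<'E'
from h import *
from scipy.optimize import minimize
def proj(ci,X):
    K=np.array(ci["camera_matrix"],float)
    return cv2.projectPoints(np.array(X,float),cv2.Rodrigues(np.array(ci["R"],float))[0],np.array(ci["t"],float),K,np.array([ci["k1"],0,0,0.]))[0][:,0]
def render(ci,boxes,p):
    m=np.zeros((480*4,640*4),np.uint8); c,s=np.cos(p[2]),np.sin(p[2])
    for x0,x1,y0,y1,z0,z1 in boxes:
        P=np.array([[x,y,z] for x in(x0,x1) for y in(y0,y1) for z in(z0,z1)],float)
        P[:,:2]=P[:,:2]@np.array([[c,s],[-s,c]])+p[:2]
        cv2.fillConvexPoly(m,cv2.convexHull(np.round((proj(ci,P)+.5)*4).astype(np.int32)),255)
    return cv2.resize(m,(640,480),interpolation=cv2.INTER_AREA)/255.
def fit(views,boxes,p0):
    def cost(p): return sum(np.abs(render(ci,boxes,p)-m).sum()/m.sum() for ci,m in views)
    s=np.array([[0,0,0],[6,0,0],[0,6,0],[0,0,.08]])
    r=minimize(cost,p0,method='Nelder-Mead',options=dict(initial_simplex=np.array(p0)+s,xatol=.02,fatol=1e-4,maxiter=150))
    return r.x,r.fun
def sil(n,c):
    r=viewer.silhouettes(n,c); return [(x["confidence"],x["mask"].astype(float)) for x in r[:2]]
READER=[(-75,75,-90,90,0,80),(53,75,-90,90,80,110)]; RACK=[(-25,25,-125,125,0,40)]; TILE=[(-6,6,-30,30,40,110)]
HULL=RACK+[(-6,6,y-30,y+30,40,110) for y in(-80,0,80)]
if __name__=="__main__":
    for cam in("wrist","top","side"):
        ci=viewer.camera_info(cam); viewer.read_camera(cam)
        for n,b,p0 in(("rack",HULL,[511,-254,-.19]),("tile_blue",TILE,[527,-174,-.19]),("tile_green",TILE,[511,-254,-.19]),("reader",READER,[472,235,.28])):
            if (n=="reader")==(cam=="wrist") or (cam=="side" and n!="reader"): continue
            for cf,m in sil(n,cam):
                if n=="rack": # fill tiles if not in mask
                    for k in("tile_blue","tile_green","tile_amber"):
                        q=sil(k,cam)
                        if q: m=np.maximum(m,q[0][1])
                print(cam,n,round(cf,2),m.sum(),*[np.round(v,3) for v in fit([(ci,m)],b,p0)],flush=True)
    d=np.load("reader.npz"); ci={k:d[k] for k in d.files}
    im=cv2.imread('pics/reader.png')
    m=((im.min(2)>150)&(np.ptp(im.astype(int),2)<40)).astype(np.uint8); n,l,s,_=cv2.connectedComponentsWithStats(m)
    m=(l==l[150,320]).astype(np.uint8); cv2.drawContours(m,cv2.findContours(m,cv2.RETR_EXTERNAL,cv2.CHAIN_APPROX_NONE)[0],-1,1,-1)
    print("white",m.sum())
    # white top visible: x -75..53 at z=80
    print(fit([(ci,m.astype(float))],[(-75,53,-90,90,80,80)],[472,235,.28]))
    o=onz(ci,[[356,178],[379,178],[380,245],[357,246]],80); print("well",o.round(1).tolist(),o.mean(0).round(1))
    cv2.imwrite('pics/wellc.png',cv2.resize(im[110:310,280:460],None,fx=3.0,fy=3.0,interpolation=cv2.INTER_CUBIC))
    print(robot.observe()["t"])
E
python3 c.py
```

```text
wrist rack 0.8 9794.0 [ 5.11623e+02 -2.53860e+02 -1.66000e-01] 0.028
wrist tile_blue 0.75 1431.0 [ 5.23627e+02 -1.74956e+02 -1.40000e-01] 0.066
wrist tile_green 0.87 1405.0 [ 5.10914e+02 -2.53186e+02 -1.47000e-01] 0.081
top reader 0.76 7596.0 [4.71686e+02 2.35666e+02 2.79000e-01] 0.031
top reader 0.44 319.0 [644.708  60.128  -1.697] 23.05
side reader 0.93 6595.0 [4.70069e+02 2.34462e+02 2.64000e-01] 0.111
white 20328
(array([4.71070784e+02, 2.36393656e+02, 2.72326489e-01]), np.float64(0.06863555339491169))
well [[449.5, 269.4, 80.0], [472.2, 275.2, 80.0], [493.1, 207.9, 80.0], [469.8, 200.8, 80.0]] [471.1 238.3  80. ]
5.9
```

View pics/wellc.png

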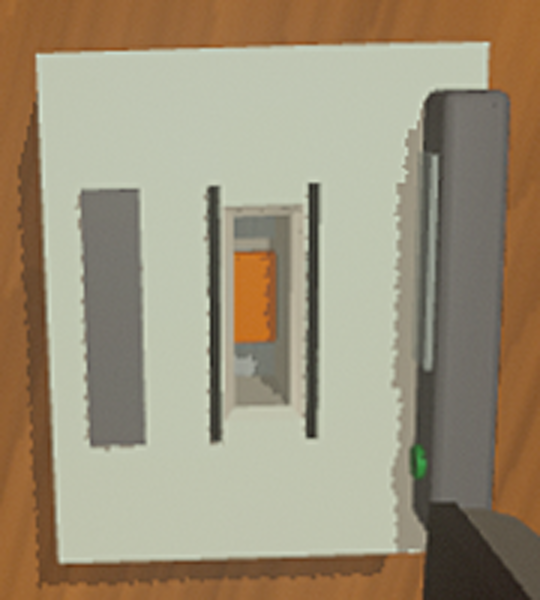

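Crop shows the well's mouth (outer chamfer edge) at about crop (221,207)–(307,412), i.e. image centre ≈ (368,213), with the orange plunger inside. All reader estimates agree to within about 2 mm. I'll grasp the blue tile now.

```bash
cat > d.py <<'E'
from h import *
d=np.load("reader.npz"); ci={k:d[k] for k in d.files}
c=lambda a:np.array(a)/3.+[280-.33,110-.33]
o=onz(ci,c([[221,207],[302,203],[307,408],[225,415]]),80); print("well",o.round(1).tolist(),o.mean(0).round(1))
o=onz(ci,c([[37,55],[489,43],[60,563]]),80); print("body",o.round(1).tolist(),((o[1]+o[2])/2).round(1))
q=-.166; R=down(q); x,y=524.5,-175
grip(1.0,40); robot.movep([x,y,180],R); robot.servo_line([x,y,69],feed=120); robot.hold(.2)
s=robot.observe(); print(s["tcp_pos"],s["contact_force"])
grip(0.0,40); robot.hold(.3)
s=robot.observe(); print(s["grip_width"]*92,s["grip_force"],s["contact_force"],s["tcp_pos"])
robot.servo_line([x,y,215],feed=120); robot.hold(.2)
s=robot.observe(); print(s["grip_width"]*92,s["grip_force"],s["contact_force"],s["t"])
ci=viewer.camera_info("wrist"); im,_=snap("wrist","lift.png")
tp=np.array(s["tcp_pos"])
for r in viewer.pinpoint("tile_blue","wrist")[:1]: print(r["confidence"],(Ro.from_euler('z',-q).apply(w(ci,r["at"])-tp)).round(1))
E
python3 d.py
```

```text
well [[447.1, 268.1, 80.0], [473.3, 276.2, 80.0], [495.3, 207.7, 80.0], [468.0, 198.1, 80.0]] [470.9 237.5  80. ]
body [[375.2, 301.2, 80.0], [518.5, 342.5, 80.0], [424.8, 129.2, 80.0]] [471.7 235.8  80. ]
[ 524.93208101 -174.97951666   69.57742627] [ 0.19453906  0.10848857 -0.22160809]
11.616782619389873 39.99972403049469 [ 0.40268703  0.04030062 -0.15877874] [ 524.45444881 -174.98608413   68.96899823]
11.711617571820627 39.9996542930603 [-0.60871518 -0.62261191 -1.5530898 ] 11.1417
0.77 [  0.9   5.2 -62.5]
```

View pics/lift.png

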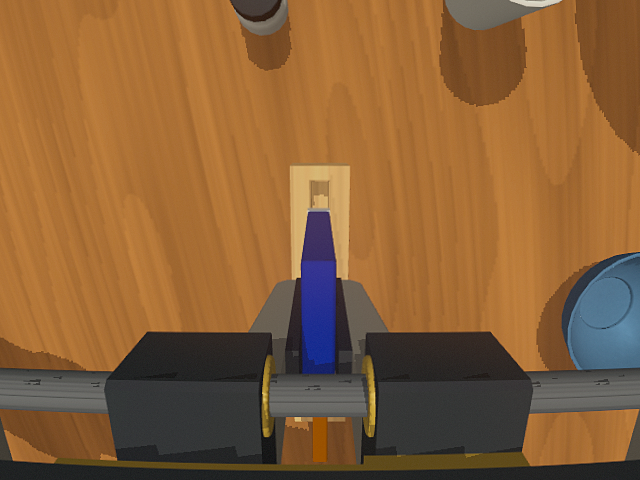

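The tile is held upright between the pads. Its top front edge is at row ≈260 and its foot edge at row ≈210. I'll check its offset along y from those edges.

```bash
cat > e.py <<'E'
from h import *
s=robot.observe(); tp=np.array(s["tcp_pos"]); ci=viewer.camera_info("wrist")
im=cv2.imread('pics/lift.png').astype(int); print([(r,im[r,319].tolist()) for r in range(205,218)],[(r,im[r,319].tolist()) for r in range(256,266)])
for uv,z in(([[302,260.5],[336,260.5]],41),([[309,210],[329,210]],-59),([[291,166],[350,166]],40-tp[2])):
    print(Ro.from_euler('z',.166).apply(onz(ci,uv,tp[2]+z)-tp).round(1).tolist())
E
python3 e.py
```

```text
[(205, [111, 176, 216]), (206, [110, 177, 218]), (207, [115, 171, 207]), (208, [125, 152, 173]), (209, [128, 146, 154]), (210, [143, 146, 152]), (211, [132, 113, 115]), (212, [90, 38, 58]), (213, [96, 52, 67]), (214, [94, 48, 66]), (215, [96, 53, 68]), (216, [95, 51, 69]), (217, [94, 49, 66])] [(256, [96, 46, 57]), (257, [97, 46, 58]), (258, [95, 48, 58]), (259, [95, 46, 59]), (260, [108, 46, 57]), (261, [132, 50, 56]), (262, [141, 52, 54]), (263, [142, 51, 55]), (264, [144, 53, 54]), (265, [145, 54, 55])]
[[-5.6, 30.3, 41.0], [5.5, 30.3, 41.0]]
[[-5.5, 28.5, -59.0], [5.7, 28.5, -59.0]]
[[-22.9, 44.2, -174.7], [25.8, 44.1, -174.7]]
```

```bash
cat > f.py <<'E'
from h import *
q=.273; x,y=471.3,236.2
robot.servo_line([524.5,-175,230],feed=150)
robot.servo_line([x,y,230],feed=160,rotation=down(q))
robot.servo_line([x,y,147],feed=80); robot.hold(.3)
s=robot.observe(); print(s["tcp_pos"],s["contact_force"],s["t"],s["grip_width"]*92)
im,ci=snap("wrist","mouth.png"); snap("side","mouth_s.png")
cv2.imwrite('pics/mouthc.png',cv2.resize(im[60:300,180:500],None,fx=2.5,fy=2.5,interpolation=cv2.INTER_CUBIC)[:,:,::-1])
E
python3 f.py
```

```text
[471.37028291 236.36882312 147.2518807 ] [-0.5393355   0.04008113 -2.31772363] 15.7167 11.715848465695752
```

View pics/mouthc.png

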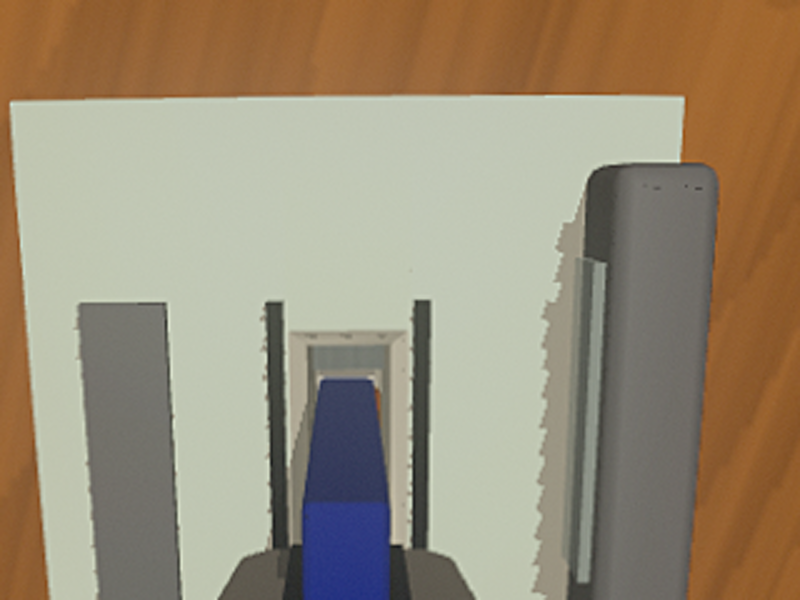

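The view shows the well's far edge at crop (288–410, 331) and the tile foot at (318–378, ~373), nearly centred. I'll convert those to offsets.

```bash
cat > g.py <<'E'
from h import *
s=robot.observe(); tp=np.array(s["tcp_pos"]); ci=viewer.camera_info("wrist")
c=lambda a:(np.array(a)+.5)/2.5-.5+[180,60]
for n,uv,z in(("chamfer outer",[[288,331],[410,331]],80),("inner",[[307,346],[390,346]],76),("body far",[[11,101],[685,96]],80),("foot",[[318,373],[378,373]],tp[2]-59),("top",[[303,501],[388,501]],tp[2]+41)):
    o=onz(ci,c(uv),z); d=o[1]-o[0]
    print(n,Ro.from_euler('z',-.273).apply(o-[tp[0],tp[1],0]).round(1).tolist(),np.arctan2(d[1],d[0]).round(3))
E
python3 g.py
```

```text
chamfer outer [[-14.1, 37.8, 80.0], [14.0, 37.7, 80.0]] 0.272
inner [[-9.9, 33.7, 76.0], [9.6, 33.6, 76.0]] 0.272
body far [[-74.6, 89.1, 80.0], [74.0, 90.0, 80.0]] 0.279
foot [[-7.1, 29.4, 88.1], [6.4, 29.4, 88.1]] 0.272
top [[-6.3, 30.6, 188.1], [4.7, 30.6, 188.1]] 0.272
```

Centred to within 0.5 mm, so I'll lower it and press with force feedback.

```bash
cat > k.py <<'E'
from h import *
x,y=471.3,236.2
f0=np.array(robot.observe()["contact_force"])
def st(): 
    s=robot.observe(); return s["tcp_pos"],np.array(s["contact_force"])-f0,s
for z in (130,118,110):
    robot.servo_line([x,y,z],feed=40); robot.hold(.1); p,f,s=st(); print(z,p.round(2),f.round(1))
    if np.linalg.norm(f)>4: print("contact"); break
else:
    z=110.
    while z>85.:
        z-=1 if z>92 else .5
        robot.servo_line([x,y,z],feed=15); robot.hold(.12); p,f,s=st(); print(z,p.round(2),f.round(1))
        if f[2]>16 or np.hypot(f[0],f[1])>8: break
print(s["grip_width"]*92,s["t"],s["wrist_torque"])
E
python3 k.py
```

```text
130 [471.49 236.17 130.12] [ 0.6 -0.  -1.7]
118 [471.4  236.17 118.02] [ 0.4 -0.5 -0.6]
110 [471.36 236.14 109.98] [ 0.8  0.5 -1.2]
109.0 [471.32 236.22 109.05] [-0.7 -0.5 -1. ]
108.0 [471.29 236.17 107.98] [-0.6  0.5 -0.7]
107.0 [471.29 236.21 106.98] [ 0.2 -0.8 -1.6]
106.0 [471.29 236.21 106.12] [-0.7 -0.6  2.8]
105.0 [471.3  236.2  105.01] [-1.1 -1.1  2. ]
104.0 [471.3  236.2  103.99] [-0.8 -0.5  2.2]
103.0 [471.33 236.19 103.01] [-1.1 -0.8  3.7]
102.0 [471.27 236.23 102.  ] [-1.  -0.5  3.5]
101.0 [471.29 236.21 101.  ] [-0.1 -0.7  4.1]
100.0 [471.31 236.18  99.99] [-0.7  0.2  4.6]
99.0 [471.28 236.22  99.  ] [-0.9 -0.8  4.7]
98.0 [471.31 236.19  98.02] [-1.8 -0.5  4.6]
97.0 [471.33 236.21  97.05] [-1.8 -0.2  5. ]
96.0 [471.32 236.2   96.07] [-1.6 -0.3  5.9]
95.0 [471.31 236.21  95.08] [-1.6 -0.4  6.4]
94.0 [471.32 236.19  94.13] [-2.5 -0.4  5.6]
93.0 [471.34 236.19  93.17] [-1.  -0.4  6.8]
92.0 [471.33 236.22  92.18] [-1.8 -0.5  6.5]
91.5 [471.33 236.2   91.7 ] [-1.1 -0.4  5.9]
91.0 [471.34 236.22  91.24] [-1.3 -0.5  6.9]
90.5 [471.33 236.22  90.73] [-1.9 -0.5  7.4]
90.0 [471.33 236.2   90.25] [-0.8 -1.   6.7]
89.5 [471.33 236.2   89.77] [-1.8 -1.5  7.1]
89.0 [471.32 236.18  89.27] [-2.2 -0.6  7.9]
88.5 [471.33 236.21  88.9 ] [-1.8 -0.5  9.6]
88.0 [471.4  236.21  88.9 ] [-3.8 -1.6 13.8]
87.5 [471.44 236.25  88.87] [-5.6 -1.8 19.3]
11.79743257325717 27.3917 [-0.74297937  1.61106436 -0.01534453]
```

```bash
cat > l.py <<'E'
from h import *
for _ in range(3):
    robot.hold(.4); s=robot.observe(); print(np.round(s["tcp_pos"],2),np.round(s["contact_force"],1),s["grip_force"],s["t"])
im,_=snap("side"); cv2.imwrite('pics/end.png',im[:,:,::-1])
E
python3 l.py
```

```text
[471.45 236.25  88.87] [-5.1 -2.5 18.8] 40.01289367675781 27.7917
[471.39 236.27  88.85] [-5.8 -2.2 20.3] 40.012850761413574 28.1917
[471.43 236.23  88.87] [-5.6 -1.6 18.3] 40.01287043094635 28.5917
```

View pics/end.png

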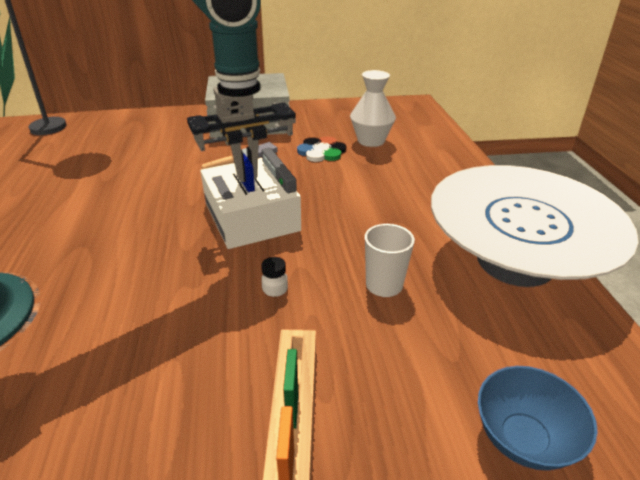

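The blue tile is pressed into the well at (248,172). The pot (274,277) and cup (387,260) haven't moved, and the green and amber tiles are still in the rack. The force is steady at about 19 N on the stop.

```bash
python3 -c "
from cell import robot
print(robot.job_done())"
```

```text
the job is handed in; nothing more can be done
None
```

The blue tile is in the reader's well, held down on the hard stop with a steady push of about 19 N; the other tiles, the pot and the cup were left where they stood, and the job was handed in at about 29 s.

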